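Clear the mixer's socket and hold a beater home in it

ROBOT

A 6-joint arm with a two-finger parallel gripper is mounted at the origin on a cart in front of the work surface, level with it; the furniture and walls round the work are solid. World frame = base frame: x ahead of the robot, y to its left, z up, the work surface at z = 0. Lengths are in m, angles in degrees, forces in N, time in s.
With the tool pointing down it reaches from about 0.325 to 0.875 m from the base axis. Payload 4.4 kg.
Tool frame: the origin (TCP) lies on the centre line of the jaws, within the pads' length; the fingertips stand 14 mm ahead of it and the grasp point (between the pads) lies 5 mm behind it; z points along the fingers, y is the line along which they close (so a half turn about z gives the same grasp; the last joint's range is limited). The gripper opens to 85 mm and grips with 20 to 120 N. Pads are 22 mm wide; open, the fingers measure 114 mm over their backs; the gripper's body (76 mm by 85 mm) begins 54 mm behind the grasp point. The pads swing forward as they close: fully open they stand 13 mm farther back than shut.
Start: joints at [58.241, 11.837, 88.321, -0, 79.842, -8.623], TCP at [0.226, 0.529, 0.245] pointing down, gripper open.
Joint ranges: [-156.59, 156.59], [-49.26, 127.26], [12.9, 141.05], [-63.56, 243.56], [4.71, 150.69], [-161.64, 161.64]. Speed limits (degrees/s): [159.86, 159.86, 180, 180, 180, 180].

INTERFACE

Orientations are given as a 3x3 rotation matrix whose columns are the frame's x, y, z axes.
In Python, from plant import env gives the robot as it stands. The module is installed in compiled form; this text tells all that it offers.
- The arm moves only by the tool step_arm, never from a script. Its argument "commands" is a list of rows, each an object with "delta_rot": the turn, a rotation vector about the tool's x, y, z in degrees, a list of three; "slide": the shift along the tool's x, y, z in m, a list of three; "grip": the closure in counts, from 0 (fully open) to 255 (shut). In form: [{"delta_rot": [ax, ay, az], "slide": [tx, ty, tz], "grip": grip}, ...]. A call has 1 to 20 rows; each row is the pose to reach, as a shift and turn from the pose commanded when the call began, along the tool's axes at that moment; what a row does not reach only later rows make up. A row lasts 1/12 s, in which the tool goes at most 41.7 mm and 7.16 degrees, less where a joint would pass 70% of its speed; a pose out of reach is approached as far as the arm can. A call with a gripper value outside its range is refused whole. The fingers move at their own pace and stop on an object; "squeeze" is the grip in N (left out, the last holds). Time passes only in rows, so rows that repeat a pose let the fingers close. It gives the time, the measured TCP pose, the force, the opening and the grip force at its end, in the units of the state.
- env.read_state(): the state, without advancing time (a new reading comes with each control period).
- env.camera(name): name is "scene" or "side" or "wrist"; returns the picture (420x560x3 uint8, red, green, blue); there is no depth.
- env.camera_model(name): a dict with "mtx" (3x3 intrinsics, pixels), "R" (3x3) and "t" (3): a world point X has camera coordinates R X + t. Camera axes: x right, y down, z forward; pixel columns grow to the right and rows downward; lengths in m; the calibration is good to about 2 mm. A picture is of the moment at which its call begins: read the wrist's pose just before it. camera_model takes no time and is no camera call; for the wrist camera it gives the pose at the moment of the call.
- env.close_job(): hands the job in; it is judged then, once.
The state is a dict: "time": time; "joints": joint angles; "qvel": joint speeds; "tau": joint torques, N m; "tcp_pos": TCP position; "orientation": TCP orientation; "ft_force": force on the tool from outside, world axes, zero at the start; "wrist_torque": the same for the moment, N m; "finger_gap": opening from 0.0 (shut) to 1.0 (fully open); "gripper_force": force on a finger pad.
Only numpy, scipy, OpenCV 4.12 (cv2) and the standard library are available. Lean on these libraries where they do the work, as an engineer would, in place of code of your own. Each camera call takes 0.05 s, during which the arm holds its last target. There are 200 camera calls.

TASK

The pastry brush lies across the drive socket of the upturned hand mixer: first lay it flat in the tool tray beside the measuring spoon, parallel to it, with the bristles at the same end as the spoon's bowl, setting it down rather than dropping it, and let go of it. Then take the beater from its wooden rest, turn it so that its splines match the cross-shaped slot of the drive socket, slide it down until its black collar sits flush on the socket, and keep hold of it, pressing down against the ejector spring: finish like that, without letting go. Leave the tamper, the yoghurt pot and the spoon where they are.

Things in the scene. Friction and masses are not known exactly. Their poses are not given: they have to be found in the camera images.
- mixer: Red hand mixer fixed on its back, origin on the table below the socket. Flat white head 84 x 84 mm around the socket, its top 70 mm above the table; the red motor housing goes on to +y (136 mm from the socket, up to 70.5 mm high); towards -y the mixer ends at 52 mm.
- socket_mouth (a point): Centre of the top face of the drive socket, 71.5 mm above the table: steel disc 33 mm across in the mixer's white head, with a vertical cross-shaped slot for the beater's stem. Slot arms lie along this point's x and y, 6.4 mm wide, 32 mm long, 34 mm deep; an orange ejector shows 18 mm down. The point turns with the socket; z up.
- drive_socket (a joint): Turning angle of the drive socket in the mixer (rad, -0.8 to 0.8, counterclockwise from above positive). Friction (0.15 N m) keeps it where it stands; the axes of socket_mouth include this angle.
- ejector (a joint): Spring-loaded orange disc in the slot (m): 0 = up, grows as it is pressed down; 0.012 when the beater's collar sits flush on the socket, stop at 0.014. Resists with about 6 N at 0 and 10 N at 0.012, and pushes the beater out again as soon as it is not held down.
- beater: Steel beater, about 80 g, upright in its rest at the start. Origin on its axis at the underside of its black collar (31 mm across, 4 mm thick), z up. Below the collar a 30 mm stem whose four splines form a cross along x and y: bars 18 mm long, 4 mm thick (14.5 x 2.2 mm in the lowest 6 mm); any quarter turn fits the slot.
- beater_cage (a point): Point on the beater's axis 80 mm above its origin, axes as the beater's: a good height to grip. Cage of four flat strips, 9 mm wide, right above the splines (+x, -x, +y, -y), straight and vertical from 33 mm below to 21 mm above this point; opposite strips measure 44.5 mm over their outsides. Cage top 33 mm above.
- beater_rest: Fixed light wooden block, 72 x 72 x 45 mm, origin at the centre of its underside, with a round through hole of 21.5 mm in its middle; the beater's stem stands loosely in it, the collar on the top face (45 mm above the table).
- brush_grip (a point): Point on the wooden handle of the pastry brush (about 60 g, 184 mm long), 10 mm above the brush's underside, near its middle; x points along the brush to the bristles, z up. The handle is 19 mm thick both ways here: grip it across x. At the start the brush lies flat on the socket across the mixer's head, both ends overhanging.
- brush_tip (a point): Middle of the free end of the brush's bristles (42 mm wide), 9 mm above the brush's underside, 97 mm from brush_grip.
- brush_butt (a point): Free end of the brush's wooden handle, 10 mm above the brush's underside, 87 mm from brush_grip.
- pastry_brush: The pastry brush: origin near the middle of its length, on its underside, z up; its long axis is not along this frame's x or y, see brush_grip.
- tool_tray: Fixed flat aluminium tray, 250 (x) x 140 (y) mm outside, rim 14 mm high, wall and floor 4 mm thick, origin at the centre of its underside. x runs lengthwise to the end where the spoon's bowl points. The spoon lies in the +y half; the strip from y = -60 to +15 mm is free for the brush.
- measure_spoon: Steel measuring spoon, 107 mm long, lying lengthwise in the tray, bowl towards the tray's +x end; origin at the middle of its underside. Must stay.
- tamper: Brown turned wooden tamper, 53 mm wide, 107 mm high, standing; origin at the centre of its underside. Must stay.
- yoghurt_pot: White yoghurt pot with red pictures, 72 mm wide, 71 mm high; origin at the centre of its underside. Must stay.
Mind the look-alikes: they are no part of the job. Leave any purple look-alike of the beater alone.

How it is judged:
By the outcome, as a careful person would: the job done as asked, in the order asked, and still so for the second after the job is handed in, while the arm keeps its last pose, push and grip.
It also fails if it takes over 59 s, if anything falls off the work surface, if the arm or the gripper's body presses on something with over 40 N, if the wrist force passes 120 N, or if a joint passes its speed limit or range.

## Working session

There is one attempt and no reset: what is moved stays moved. The work goes in short steps, Python scripts to look and compute and a tool call to move; the robot and the scene stay as the last step left them, time stands still between calls to the robot, and variables do not carry over. Pictures are saved under pics/ and viewed, at most 10 in all, crops included, and the job is handed in when it is done.

Besides the shell and the picture viewer there is one more tool, called after "Request:" as name(argument=value, ...) on one line, values as JSON. step_arm: Moves the arm, as the interface text tells. Its arguments: {"type":"object","properties":{"commands":{"type":"array"},"squeeze":{"type":"number"}},"required":["commands"]}

```bash
mkdir -p pics; cat > h.py <<'E'
import numpy as np, cv2
from plant import env
def snap(name,f):
    m=env.camera_model(name); im=env.camera(name); cv2.imwrite('pics/'+f,im[:,:,::-1]); np.savez('pics/'+f+'.npz',**{k:np.array(m[k]) for k in('mtx','R','t')}); return im,m
def load(f): return dict(np.load('pics/'+f+'.npz'))
def ray(m,uv):
    K,R,t=[np.array(m[k]) for k in('mtx','R','t')]
    d=R.T@np.linalg.inv(K)@np.array([uv[0],uv[1],1.]); return -R.T@t,d
def onz(m,uv,z):
    c,d=ray(m,uv); return c+d*(z-c[2])/d[2]
def proj(m,X):
    p=m['R']@np.array(X)+m['t']; p=m['mtx']@p; return p[:2]/p[2]
E
python3 - <<'E'
from h import *
a,_=snap('scene','s0.png');b,_=snap('side','d0.png');c,_=snap('wrist','w0.png')
cv2.imwrite('pics/all0.png',cv2.resize(np.hstack([a,b]),(800,300))[:,:,::-1])
for n in('s0.png','d0.png','w0.png'):
    m=load(n);print(n,-m['R'].T@m['t'],m['R'][2])
print(env.read_state())
E
```

```text
s0.png [ 0.23702327 -0.80519031  0.65236062] [ 0.34877902  0.69894648 -0.62436129]
d0.png [ 0.21075065 -1.00934054  0.43359165] [ 0.33238894  0.87745039 -0.34583002]
w0.png [0.16330633 0.55606336 0.37259562] [ 0.24553785 -0.10755957 -0.96340132]
{'time': 0.15, 'joints': array([ 5.82404438e+01,  1.18746391e+01,  8.83861957e+01,  1.36307242e-03,
        7.98422382e+01, -8.62180372e+00]), 'qvel': array([ 0.03455821, -0.24657301, -0.32598053,  0.113941  ,  0.01873484,
       -0.02249576]), 'tau': array([ 3.40098504e-04, -3.83511186e+01, -2.92039168e+01, -4.46607501e-04,
        6.58506106e-03, -2.43035186e-05]), 'tcp_pos': array([0.22563465, 0.52826666, 0.24437494]), 'orientation': array([[-9.19560986e-01,  3.92946126e-01, -9.66805080e-04],
       [ 3.92947206e-01,  9.19559781e-01, -1.51726809e-03],
       [ 2.92830450e-04, -1.77512390e-03, -9.99998382e-01]]), 'ft_force': array([-0.28967391,  0.08177792,  0.23336982]), 'wrist_torque': array([-0.04767167, -0.02151298,  0.00556853]), 'gripper_force': 0.0, 'finger_gap': 0.9999103015961468}
```

View pics/s0.png

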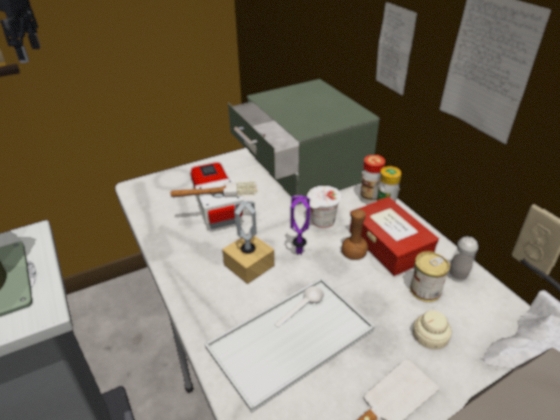

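View pics/d0.png

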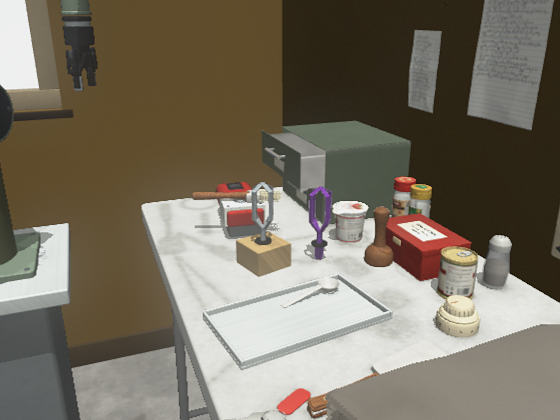

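The steel beater (247,235) stands in the wooden rest (247,258). The purple look-alike (300,225) stands free, and I'll leave it alone. The brush lies on the mixer with its handle at (172,192) and its bristles at (255,188). The tray corners are at (208,342), (246,396), (373,325) and (320,284), with the spoon's bowl at (316,295).

```bash
python3 - <<'E'
from h import *
m=load('s0.png');d=load('d0.png')
for n,z,s,dd in [('trayL',.014,(208,342),(206,316)),('trayB',.014,(246,396),(243,354)),('trayR',.014,(373,325),(389,314)),('trayT',.014,(320,284),(336,280)),('butt',.082,(172,192),(194,196)),('tip',.081,(256,188),(283,194)),('collar',.047,(248,248),(263,240)),('bowl',.008,(316,295),(331,284)),('purple',.04,(299,240),(319,243)),('pot',.071,(323,196),(350,210)),('tamper top',.107,(358,213),(381,211))]:
    print(n,onz(m,s,z).round(3),onz(d,dd,z).round(3))
a=cv2.imread('pics/s0.png')[150:290,150:350]; b=cv2.imread('pics/d0.png')[170:280,180:360]
a=cv2.resize(a,(800,560),interpolation=cv2.INTER_CUBIC)
b=cv2.resize(b,None,fx=4.4,fy=4.4,interpolation=cv2.INTER_CUBIC)
cv2.imwrite('pics/cr.png',b)
E
```

```text
trayL [ 0.346 -0.334  0.014] [ 0.344 -0.346  0.014]
trayB [ 0.361 -0.45   0.014] [ 0.368 -0.454  0.014]
trayR [ 0.603 -0.433  0.014] [ 0.6   -0.439  0.014]
trayT [ 0.574 -0.312  0.014] [ 0.573 -0.316  0.014]
butt [0.404 0.005 0.082] [0.404 0.001 0.082]
tip [ 0.565 -0.066  0.081] [ 0.58  -0.051  0.081]
collar [ 0.486 -0.193  0.047] [ 0.489 -0.186  0.047]
bowl [ 0.557 -0.326  0.008] [ 0.564 -0.315  0.008]
purple [ 0.586 -0.213  0.04 ] [ 0.585 -0.221  0.04 ]
pot [ 0.681 -0.147  0.071] [ 0.679 -0.162  0.071]
tamper top [ 0.682 -0.265  0.107] [ 0.681 -0.27   0.107]
```

View pics/cr.png

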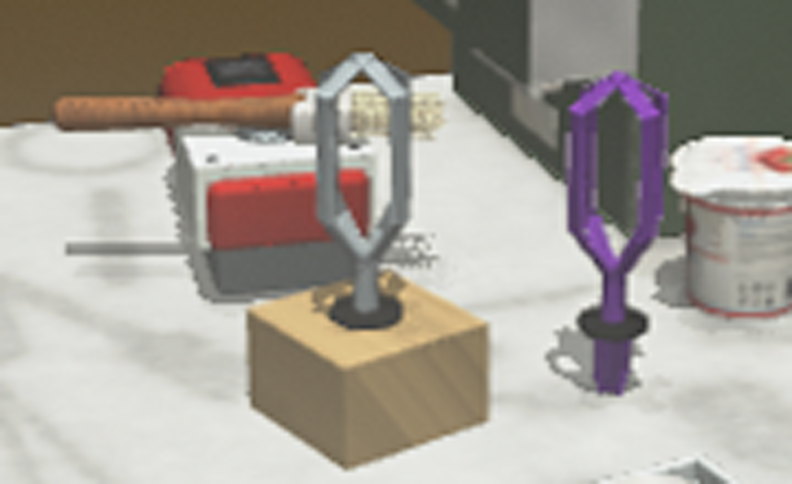

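The crop confirms that the steel beater is the one in the wooden rest. The purple one stands on the table and is not part of the job. Next I move above the mixer to look with the wrist camera.

Request:
step_arm(commands=[{"delta_rot": [0, 0, 0], "slide": [-0.452, -0.436, -0.085], "grip": 0}, {"delta_rot": [0, 0, 0], "slide": [-0.452, -0.436, -0.085], "grip": 0}, {"delta_rot": [0, 0, 0], "slide": [-0.452, -0.436, -0.085], "grip": 0}, {"delta_rot": [0, 0, 0], "slide": [-0.452, -0.436, -0.085], "grip": 0}, {"delta_rot": [0, 0, 0], "slide": [-0.452, -0.436, -0.085], "grip": 0}, {"delta_rot": [0, 0, 0], "slide": [-0.452, -0.436, -0.085], "grip": 0}, {"delta_rot": [0, 0, 0], "slide": [-0.452, -0.436, -0.085], "grip": 0}, {"delta_rot": [0, 0, 0], "slide": [-0.452, -0.436, -0.085], "grip": 0}, {"delta_rot": [0, 0, 0], "slide": [-0.452, -0.436, -0.085], "grip": 0}, {"delta_rot": [0, 0, 0], "slide": [-0.452, -0.436, -0.085], "grip": 0}, {"delta_rot": [0, 0, 0], "slide": [-0.452, -0.436, -0.085], "grip": 0}, {"delta_rot": [0, 0, 0], "slide": [-0.452, -0.436, -0.085], "grip": 0}, {"delta_rot": [0, 0, 0], "slide": [-0.452, -0.436, -0.085], "grip": 0}, {"delta_rot": [0, 0, 0], "slide": [-0.452, -0.436, -0.085], "grip": 0}, {"delta_rot": [0, 0, 0], "slide": [-0.452, -0.436, -0.085], "grip": 0}, {"delta_rot": [0, 0, 0], "slide": [-0.452, -0.436, -0.085], "grip": 0}, {"delta_rot": [0, 0, 0], "slide": [-0.452, -0.436, -0.085], "grip": 0}, {"delta_rot": [0, 0, 0], "slide": [-0.452, -0.436, -0.085], "grip": 0}, {"delta_rot": [0, 0, 0], "slide": [-0.452, -0.436, -0.085], "grip": 0}, {"delta_rot": [0, 0, 0], "slide": [-0.452, -0.436, -0.085], "grip": 0}])

```text
time: 1.82
tcp_pos: [0.4696, -0.0481, 0.3299]
orientation: [[-0.92, 0.391, -0.001], [0.391, 0.92, 0.001], [0.001, 0.0, -1.0]]
ft_force: [0.1, 0.1, -0.2]
finger_gap: 0.997
gripper_force: 0.0
```

```bash
python3 - <<'E'
from h import *
snap('wrist','w1.png');s=env.read_state();print(s['time'],s['joints'].round(1),s['tcp_pos'],s['orientation'][:,1],np.abs(s['qvel']).max())
E
```

```text
1.8667 [-16.4  -4.2  95.4   0.   88.8 -83.4] [ 0.4696699  -0.04812123  0.32997287] [3.90628002e-01 9.20548593e-01 2.28328545e-04] 0.40435006413172603
```

View pics/w1.png

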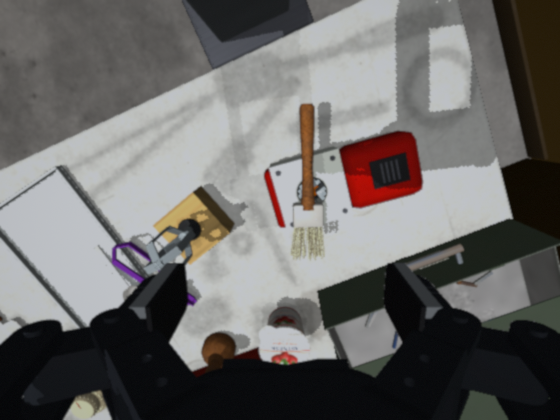

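The wrist view shows the brush handle end at (306,104), the bristle end at (309,257), the socket at (312,190) and the rest and collar at (190,228).

```bash
python3 - <<'E'
from h import *
m=load('w1.png')
b=onz(m,(306.5,105),.0815);t=onz(m,(309,257),.0805)
print(b,t,np.linalg.norm(t-b)); u=(t-b)/np.linalg.norm(t-b); g=b+.087*u; print('grip',g,np.degrees(np.arctan2(u[1],u[0])))
# handle width-axis in image
hsv=cv2.cvtColor(cv2.imread('pics/w1.png'),cv2.COLOR_BGR2HSV)
k=cv2.inRange(hsv[100:205,290:325],(5,120,60),(18,255,255)); ys,xs=np.nonzero(k)
for y0 in range(0,105,15): 
  r=xs[(ys>=y0)&(ys<y0+3)]; print(y0+101,r.min()+290,r.max()+290,len(r))
print('socket',onz(m,(312,190),.0715),'collar',onz(m,(190,228),.049))
E
```

```text
[0.4019836 0.0065233 0.0815   ] [ 0.56900533 -0.05756116  0.0805    ] 0.1788968327461602
grip [ 0.48320857 -0.02464186  0.08101369] -20.99127694683865Traceback (most recent call last):
  File "<stdin>", line 9, in <module>
    return umr_minimum(a, axis, None, out, keepdims, initial, where)
ValueError: zero-size array to reduction operation minimum which has no identity
```

Request:
step_arm(commands=[{"delta_rot": [0, 0, -2], "slide": [-0.0015, 0.0255, 0.04], "grip": 0}, {"delta_rot": [0, 0, -2], "slide": [-0.0015, 0.0255, 0.08], "grip": 0}, {"delta_rot": [0, 0, -2], "slide": [-0.0015, 0.0255, 0.12], "grip": 0}, {"delta_rot": [0, 0, -2], "slide": [-0.0015, 0.0255, 0.16], "grip": 0}, {"delta_rot": [0, 0, -2], "slide": [-0.0015, 0.0255, 0.2], "grip": 0}, {"delta_rot": [0, 0, -2], "slide": [-0.0015, 0.0255, 0.22], "grip": 0}, {"delta_rot": [0, 0, -2], "slide": [-0.0015, 0.0255, 0.23], "grip": 0}, {"delta_rot": [0, 0, -2], "slide": [-0.0015, 0.0255, 0.237], "grip": 0}, {"delta_rot": [0, 0, -2], "slide": [-0.0015, 0.0255, 0.241], "grip": 0}, {"delta_rot": [0, 0, -2], "slide": [-0.0015, 0.0255, 0.241], "grip": 0}, {"delta_rot": [0, 0, -2], "slide": [-0.0015, 0.0255, 0.241], "grip": 120}], squeeze=30)

```text
time: 2.78
tcp_pos: [0.4832, -0.0271, 0.0909]
orientation: [[-0.933, 0.36, 0.003], [0.36, 0.933, -0.001], [-0.003, 0.0, -1.0]]
ft_force: [0.7, -0.2, 0.6]
finger_gap: 0.879
gripper_force: 0.0
```

```bash
python3 - <<'E'
from h import *
a,_=snap('wrist','w2.png');b,_=snap('side','d2.png')
c=cv2.resize(b[160:265,170:310],(560,420),interpolation=cv2.INTER_CUBIC)
cv2.imwrite('pics/v2.png',cv2.resize(np.hstack([a,c]),(800,300))[:,:,::-1])
s=env.read_state();print(s['tcp_pos'],s['ft_force'],s['finger_gap'],s['gripper_force'])
E
```

```text
[ 0.48315461 -0.02720976  0.09098593] [-0.4145741   1.28958542 -0.51149244] 0.7175062267913104 0.0
```

View pics/v2.png

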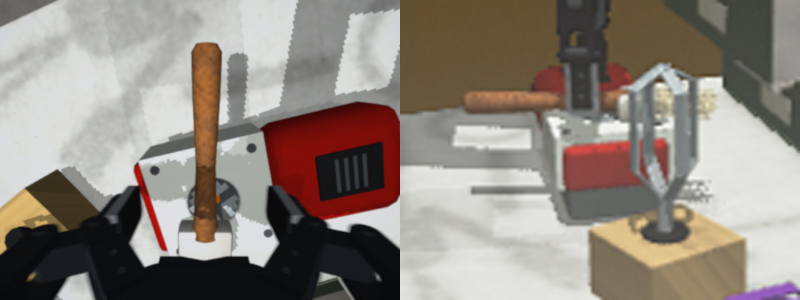

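The handle (205,180) lies centred between the fingers, above the head. I'll close and lift.

Request:
step_arm(commands=[{"delta_rot": [0, 0, 0], "slide": [0, 0, 0.002], "grip": 255}, {"delta_rot": [0, 0, 0], "slide": [0, 0, 0.002], "grip": 255}, {"delta_rot": [0, 0, 0], "slide": [0, 0, 0.002], "grip": 255}, {"delta_rot": [0, 0, 0], "slide": [0, 0, 0.002], "grip": 255}, {"delta_rot": [0, 0, 0], "slide": [0, 0, 0.002], "grip": 255}, {"delta_rot": [0, 0, 0], "slide": [0, 0, 0.002], "grip": 255}, {"delta_rot": [0, 0, 0], "slide": [0, 0, 0.002], "grip": 255}, {"delta_rot": [0, 0, 0], "slide": [0, 0, 0.002], "grip": 255}, {"delta_rot": [0, 0, 0], "slide": [0, 0, 0.002], "grip": 255}, {"delta_rot": [0, 0, 0], "slide": [0, 0, 0.002], "grip": 255}], squeeze=40)

```text
time: 3.72
tcp_pos: [0.4818, -0.0269, 0.0875]
orientation: [[-0.933, 0.361, 0.0], [0.361, 0.933, -0.0], [-0.0, 0.0, -1.0]]
ft_force: [-1.7, 0.4, 3.6]
finger_gap: 0.206
gripper_force: 40.5
```

Request:
step_arm(commands=[{"delta_rot": [0, 0, 0], "slide": [0, 0, -0.005], "grip": 255}, {"delta_rot": [0, 0, 0], "slide": [0, 0, -0.02], "grip": 255}, {"delta_rot": [0, 0, 0], "slide": [0, 0, -0.05], "grip": 255}, {"delta_rot": [0, 0, 0], "slide": [0, 0, -0.085], "grip": 255}, {"delta_rot": [0, 0, 0], "slide": [0, 0, -0.12], "grip": 255}, {"delta_rot": [0, 0, 0], "slide": [0, 0, -0.155], "grip": 255}, {"delta_rot": [0, 0, 0], "slide": [0, 0, -0.185], "grip": 255}, {"delta_rot": [0, 0, 0], "slide": [-0.008, -0.027, -0.205], "grip": 255}, {"delta_rot": [0, 0, -3], "slide": [-0.017, -0.06, -0.215], "grip": 255}, {"delta_rot": [0, 0, -6], "slide": [-0.027, -0.095, -0.215], "grip": 255}, {"delta_rot": [0, 0, -9], "slide": [-0.037, -0.13, -0.215], "grip": 255}, {"delta_rot": [0, 0, -12], "slide": [-0.047, -0.165, -0.215], "grip": 255}, {"delta_rot": [0, 0, -15], "slide": [-0.057, -0.2, -0.215], "grip": 255}, {"delta_rot": [0, 0, -18], "slide": [-0.067, -0.235, -0.215], "grip": 255}, {"delta_rot": [0, 0, -21], "slide": [-0.077, -0.27, -0.215], "grip": 255}, {"delta_rot": [0, 0, -24], "slide": [-0.087, -0.305, -0.215], "grip": 255}, {"delta_rot": [0, 0, -25], "slide": [-0.094, -0.33, -0.215], "grip": 255}, {"delta_rot": [0, 0, -25], "slide": [-0.0975, -0.341, -0.215], "grip": 255}, {"delta_rot": [0, 0, -25], "slide": [-0.0975, -0.341, -0.215], "grip": 255}, {"delta_rot": [0, 0, -25], "slide": [-0.0975, -0.341, -0.215], "grip": 255}])

```text
time: 5.38
tcp_pos: [0.4494, -0.3795, 0.3015]
orientation: [[-0.998, -0.066, -0.001], [-0.066, 0.998, 0.002], [0.001, 0.002, -1.0]]
ft_force: [1.1, 0.8, -1.9]
finger_gap: 0.208
gripper_force: 40.0
```

```bash
python3 - <<'E'
from h import *
snap('wrist','w3.png');snap('scene','s3.png');snap('side','d3.png');s=env.read_state();print(s['time'],s['joints'].round(1),s['tcp_pos'],s['orientation'][:,1],s['finger_gap'],s['gripper_force'])
E
```

```text
5.5333 [ -48.5   11.3   82.3    0.    86.5 -142.5] [ 0.45006065 -0.3783547   0.30226766] [-6.91012626e-02  9.97609273e-01  8.67880792e-04] 0.19980307589718346 39.96408705599606
```

View pics/w3.png

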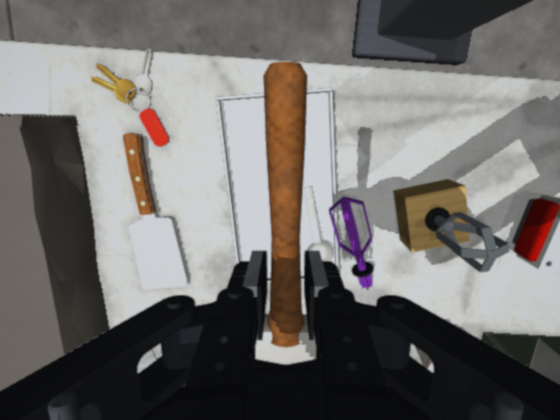

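The wrist view shows the brush held along the view. The tray's low-x end has rim corners at (218,98) and (331,90), and the spoon handle and bowl run (311,187)–(320,250). Next I measure the tray and check that nothing shifted.

```bash
python3 - <<'E'
from h import *
m=load('w3.png');s=load('s3.png');d=load('d3.png');w1=load('w1.png')
A=onz(m,(218,98),.014);B=onz(m,(331,90),.014);L2=onz(m,(240,262),.014);R2=onz(m,(336,180),.014)
ang=lambda v:np.degrees(np.arctan2(v[1],v[0]))
print(A,B,np.linalg.norm(A-B),'yaw',ang(B-A)-90,ang(L2-A),ang(R2-B))
print('side frm',[onz(d,p,.014)[:2].round(3) for p in((206,316),(243,354),(389,314),(336,280))])
print('spoon handle end, bowl',onz(m,(311,187),.008),onz(m,(320,250),.008), 'd',onz(d,(284,306),.008),onz(d,(332,284),.008))
print('purple stem/cage w1,w3',onz(w1,(192,300),.02),onz(m,(368,285),.02),onz(w1,(112,250),.02),onz(m,(345,200),.02))
a=cv2.imread('pics/d0.png').astype(int);b=cv2.imread('pics/d3.png').astype(int)
print('purple diff',np.abs(a-b)[180:265,300:340].mean(), 'beater',np.abs(a-b)[185:270,235:280].mean())
# brush in hand: butt pixel at height
st=env.read_state();print('butt',onz(m,(286,66),.296),ang(onz(m,(286,330),.296)-onz(m,(286,66),.296)))
# edge line pixels on w3
g=cv2.cvtColor(cv2.imread('pics/w3.png'),cv2.COLOR_BGR2GRAY)
ls=cv2.createLineSegmentDetector().detect(g)[0][:,0]
for l in ls:
  if np.hypot(l[2]-l[0],l[3]-l[1])>40 and 200<l[0]<350 and l[1]<280: 
    p,q=onz(m,l[:2],.014),onz(m,l[2:],.014);print(l.round(),p[:2].round(4),q[:2].round(4),ang(q-p).round(1))
E
```

```text
[ 0.36224228 -0.46442122  0.014     ] [ 0.34428572 -0.33078248  0.014     ] 0.13483972530327165 yaw 7.6527939412116694 8.79997873577526 9.309514201836016
side frm [array([ 0.344, -0.346]), array([ 0.368, -0.454]), array([ 0.6  , -0.439]), array([ 0.573, -0.316])]
spoon handle end, bowl [ 0.46365849 -0.34366192  0.008     ] [ 0.55036102 -0.32366528  0.008     ] d [ 0.46552524 -0.35230032  0.008     ] [ 0.56602094 -0.31590252  0.008     ]
purple stem/cage w1,w3 [ 0.59103621 -0.24958319  0.02      ] [ 0.59257957 -0.25465213  0.02      ] [ 0.47540052 -0.31775513  0.02      ] [ 0.47526557 -0.29999575  0.02      ]
purple diff 30.167254901960785 beater 25.823529411764707
butt [ 0.36242831 -0.38406091  0.296     ] 3.857449267468415
[272. 278. 262.  74.] [ 0.594 -0.387] [ 0.3325 -0.4128] -174.4
[267. 252. 263. 339.] [ 0.5553 -0.3957] [ 0.6933 -0.3949] 0.3
[307.  74. 298. 274.] [ 0.3289 -0.3605] [ 0.5859 -0.3509] 2.2
[338. 248. 327. 209.] [ 0.5436 -0.3002] [ 0.49   -0.3203] -159.5
[349. 246. 340. 203.] [ 0.5396 -0.2862] [ 0.4817 -0.3045] -162.4
[331. 203. 327.  94.] [ 0.482  -0.3158] [ 0.3495 -0.3352] -171.7
[238. 261. 231. 211.] [ 0.571  -0.4351] [ 0.5005 -0.4452] -171.8
[289.  61. 154.  51.] [ 0.3155 -0.3824] [ 0.3161 -0.5383] -89.8
[225. 156. 218. 101.] [ 0.4301 -0.4553] [ 0.3652 -0.4644] -172.1
[231. 170. 241. 258.] [ 0.4471 -0.4474] [ 0.567  -0.4306] 8.0
[335. 192. 332.  92.] [ 0.4668 -0.3126] [ 0.3463 -0.3297] -171.9
[350. 203. 361. 248.] [ 0.4798 -0.2922] [ 0.5411 -0.2697] 20.2
[222. 100. 230. 168.] [ 0.3647 -0.4597] [ 0.4452 -0.4482] 8.1
[218.  99. 261.  95.] [ 0.3629 -0.4642] [ 0.3553 -0.4138] 98.6
[320. 243. 310. 188.] [ 0.5379 -0.3255] [ 0.464  -0.3456] -164.7
[312. 186. 322. 237.] [ 0.4607 -0.3425] [ 0.5289 -0.3231] 15.8
[330. 111. 332. 173.] [ 0.3677 -0.3292] [ 0.4429 -0.319 ] 7.7
```

Request:
step_arm(commands=[{"delta_rot": [0, 0, 0], "slide": [-0.02, -0.035, 0], "grip": 255}, {"delta_rot": [0, 0, 0], "slide": [-0.045, -0.07, 0], "grip": 255}, {"delta_rot": [0, 0, 0], "slide": [-0.045, -0.07, 0], "grip": 255}, {"delta_rot": [0, 0, 0], "slide": [-0.045, -0.07, 0], "grip": 255}, {"delta_rot": [0, 0, 0], "slide": [-0.045, -0.07, 0], "grip": 255}])

```text
time: 5.95
tcp_pos: [0.4997, -0.4455, 0.3019]
orientation: [[-0.998, -0.069, -0.001], [-0.069, 0.998, 0.001], [0.001, 0.001, -1.0]]
ft_force: [0.0, 0.4, -0.3]
finger_gap: 0.199
gripper_force: 40.0
```

```bash
python3 - <<'E'
from h import *
a,_=snap('wrist','w4.png')
d=cv2.imread('pics/d0.png')[:,:,::-1]
m=load('w4.png')
for X in [(.464,-.344,.008),(.55,-.324,.008)]: print(proj(m,X))
u,v=proj(m,(.51,-.335,.008)).astype(int); u0,v0=max(u-70,0),max(v-75,0)
c1=cv2.resize(a[v0:v0+150,u0:u0+140],None,fx=4,fy=4,interpolation=cv2.INTER_CUBIC)[:600]
c2=cv2.resize(d[265:325,265:355],(400,267),interpolation=cv2.INTER_CUBIC)
o=np.zeros((600,800,3),np.uint8); c1=c1[:, :400+160]
o[:c1.shape[0],:400]=cv2.resize(c1,(400,c1.shape[0]*400//c1.shape[1]))[:600] if 0 else c1[:, :400]
o[:267,400:]=c2; cv2.imwrite('pics/v4.png',o[:,:,::-1]); print('crop origin',u0,v0,c1.shape)
E
```

```text
[366.43364665 151.81822416]
[372.62792815 217.89057362]
crop origin 298 112 (600, 560, 3)
```

View pics/v4.png

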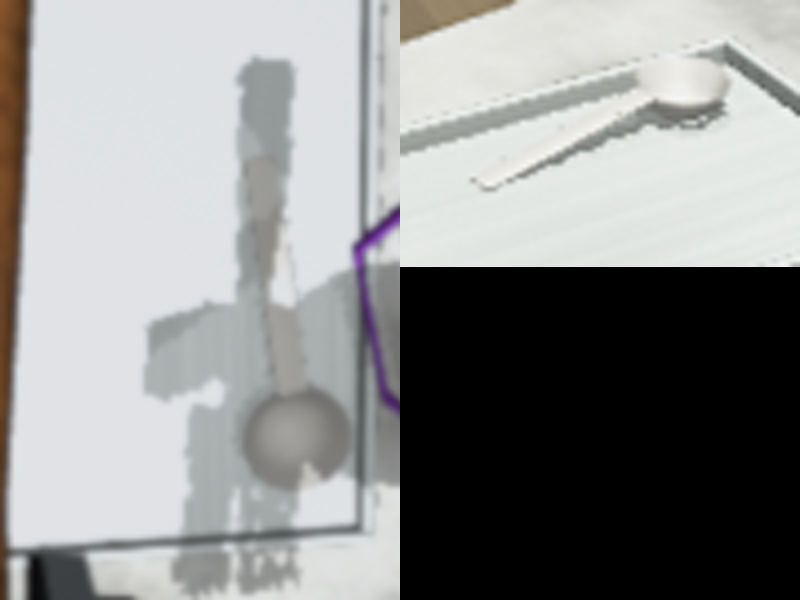

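The spoon's handle end is at (363.8,151.3) in w4, the handle–bowl junction at (370.8,210), the bowl centre at (372.3,221.5) and the tray's +x+y inner corner at (388,244).

```bash
python3 - <<'E'
from h import *
m=load('w4.png');d=load('d0.png');ang=lambda v:np.degrees(np.arctan2(v[1],v[0]))
print('cam',-m['R'].T@m['t'])
for z0,z1 in((.006,.006),(.007,.015),(.015,.015)):
  h=onz(m,(363.8,151.3),z0)
  for p in((370.8,210),(372.3,221.5)): q=onz(m,p,z1); print(z0,z1,h[:2].round(4),q[:2].round(4),ang(q-h).round(1))
dd=lambda x,y:(265+(x-400)*90/400,265+y*60/267)
for z0,z1 in((.006,.006),(.007,.015)):
  h,q=onz(d,dd(485,183),z0),onz(d,dd(650,97),z1);b=onz(d,dd(684,80),z1);print('side',h[:2].round(3),q[:2].round(3),b[:2].round(3),ang(q-h).round(1),ang(b-h).round(1))
c=onz(m,(388,243.8),.004);o=onz(m,(390,244.5),.014);print('corner in floor',c,'out',o)
g=cv2.cvtColor(cv2.imread('pics/w4.png'),cv2.COLOR_BGR2GRAY)
for l in cv2.createLineSegmentDetector().detect(g)[0][:,0]:
  if np.hypot(l[2]-l[0],l[3]-l[1])>45 and 180<l[0]<420 and l[1]<300:
    p,q=onz(m,l[:2],.014),onz(m,l[2:],.014);print(l.round(),p[:2].round(4),q[:2].round(4),ang(q-p).round(1))
st=env.read_state();print(st['tcp_pos'],ang(st['orientation'][:,1]),st['joints'].round(1))
E
```

```text
cam [ 0.43209662 -0.44929193  0.43029354]
0.006 0.006 [ 0.4637 -0.3469] [ 0.5398 -0.3274] 14.4
0.006 0.006 [ 0.4637 -0.3469] [ 0.5556 -0.3231] 14.5
0.007 0.015 [ 0.4637 -0.3472] [ 0.5376 -0.33  ] 13.1
0.007 0.015 [ 0.4637 -0.3472] [ 0.553  -0.3258] 13.4
0.015 0.015 [ 0.4631 -0.3491] [ 0.5376 -0.33  ] 14.4
0.015 0.015 [ 0.4631 -0.3491] [ 0.553  -0.3258] 14.5
side [ 0.467 -0.35 ] [ 0.547 -0.315] [ 0.564 -0.308] 23.5 23.3
side [ 0.466 -0.351] [ 0.54  -0.329] [ 0.557 -0.322] 16.5 17.6
corner in floor [ 0.586635   -0.29647394  0.004     ] out [ 0.58382124 -0.29721909  0.014     ]
[267. 251. 265. 314.] [ 0.604  -0.4622] [ 0.7023 -0.4597] 1.4
[299. 252. 301. 313.] [ 0.6028 -0.4184] [ 0.6965 -0.4081] 6.2
[307.  74. 299. 247.] [ 0.3791 -0.4269] [ 0.5957 -0.419 ] 2.1
[271. 284. 271. 226.] [ 0.6542 -0.4542] [ 0.5683 -0.4592] -176.6
[270. 229. 262.  74.] [ 0.5734 -0.4598] [ 0.3827 -0.4796] -174.1
[274.  57. 393.  48.] [ 0.3632 -0.4665] [ 0.3437 -0.3308] 98.2
[333. 246. 387. 242.] [ 0.591  -0.3735] [ 0.5807 -0.3019] 98.2
[387.  51. 288.  59.] [ 0.3483 -0.3373] [ 0.3642 -0.4504] -82.0
[235. 254. 221. 183.] [ 0.6121 -0.5053] [ 0.5154 -0.5261] -167.8
[188. 179. 174.  95.] [ 0.5136 -0.5671] [ 0.4134 -0.5829] -171.0
[202.   7.  99.  -0.] [ 0.3175 -0.5504] [ 0.3185 -0.6639] -89.5
[277.  13. 208.   8.] [ 0.3178 -0.4662] [ 0.3177 -0.5434] -90.1
[387. 158. 388.  53.] [ 0.4696 -0.3191] [ 0.35   -0.3363] -171.8
[391.  49. 390. 166.] [ 0.3458 -0.3334] [ 0.4786 -0.3141] 8.3
[196.  99. 207. 181.] [ 0.4158 -0.557 ] [ 0.5138 -0.5429] 8.2
[225. 181. 235. 234.] [ 0.5126 -0.5208] [ 0.5837 -0.5059] 11.8
[357. 187. 357. 131.] [ 0.5085 -0.3517] [ 0.4388 -0.36  ] -173.2
[ 0.49950717 -0.44545253  0.30286908] 93.94885934352925 [ -49.1   21.3   69.5    0.    89.1 -143.1]
```

Request:
step_arm(commands=[{"delta_rot": [0, 0, -3], "slide": [0.01, 0.02, 0.02], "grip": 255}, {"delta_rot": [0, 0, -6], "slide": [0.0195, 0.04, 0.05], "grip": 255}, {"delta_rot": [0, 0, -9], "slide": [0.0195, 0.04, 0.085], "grip": 255}, {"delta_rot": [0, 0, -9], "slide": [0.0195, 0.04, 0.12], "grip": 255}, {"delta_rot": [0, 0, -9], "slide": [0.0195, 0.04, 0.155], "grip": 255}, {"delta_rot": [0, 0, -9], "slide": [0.0195, 0.04, 0.19], "grip": 255}, {"delta_rot": [0, 0, -9], "slide": [0.0195, 0.04, 0.22], "grip": 255}, {"delta_rot": [0, 0, -9], "slide": [0.0195, 0.04, 0.245], "grip": 255}, {"delta_rot": [0, 0, -9], "slide": [0.0195, 0.04, 0.26], "grip": 255}, {"delta_rot": [0, 0, -9], "slide": [0.0195, 0.04, 0.27], "grip": 255}, {"delta_rot": [0, 0, -9], "slide": [0.0195, 0.04, 0.274], "grip": 255}, {"delta_rot": [0, 0, -9], "slide": [0.0195, 0.04, 0.277], "grip": 255}, {"delta_rot": [0, 0, -9], "slide": [0.0195, 0.04, 0.278], "grip": 255}, {"delta_rot": [0, 0, -9], "slide": [0.0195, 0.04, 0.278], "grip": 255}])

```text
time: 7.17
tcp_pos: [0.4779, -0.4091, 0.0259]
orientation: [[-0.975, -0.223, 0.002], [-0.223, 0.975, -0.002], [-0.001, -0.002, -1.0]]
ft_force: [0.8, 0.5, -0.7]
finger_gap: 0.202
gripper_force: 40.0
```

Request:
step_arm(commands=[{"delta_rot": [0, 0, 0], "slide": [0, 0, 0.001], "grip": 255}, {"delta_rot": [0, 0, 0], "slide": [0, 0, 0.002], "grip": 255}, {"delta_rot": [0, 0, 0], "slide": [0, 0, 0.003], "grip": 255}, {"delta_rot": [0, 0, 0], "slide": [0, 0, 0.003], "grip": 255}])

```text
time: 7.5
tcp_pos: [0.4771, -0.4084, 0.0214]
orientation: [[-0.975, -0.223, 0.0], [-0.223, 0.975, -0.0], [-0.0, -0.0, -1.0]]
ft_force: [0.3, 0.1, -1.2]
finger_gap: 0.2
gripper_force: 40.0
```

Request:
step_arm(commands=[{"delta_rot": [0, 0, 0], "slide": [0, 0, 0.0007], "grip": 255}, {"delta_rot": [0, 0, 0], "slide": [0, 0, 0.0014], "grip": 255}, {"delta_rot": [0, 0, 0], "slide": [0, 0, 0.002], "grip": 255}, {"delta_rot": [0, 0, 0], "slide": [0, 0, 0.002], "grip": 255}, {"delta_rot": [0, 0, 0], "slide": [0, 0, 0.002], "grip": 255}])

```text
time: 7.92
tcp_pos: [0.4773, -0.4086, 0.0206]
orientation: [[-0.975, -0.223, 0.0], [-0.223, 0.975, -0.0], [0.0, -0.0, -1.0]]
ft_force: [-2.2, 1.0, 6.1]
finger_gap: 0.203
gripper_force: 40.8
```

The brush is in contact with the tray floor at 6 N. I'll open partway and retreat.

Request:
step_arm(commands=[{"delta_rot": [0, 0, 0], "slide": [0, 0, 0], "grip": 140}, {"delta_rot": [0, 0, 0], "slide": [0, 0, 0], "grip": 140}, {"delta_rot": [0, 0, 0], "slide": [0, 0, 0], "grip": 140}, {"delta_rot": [0, 0, 0], "slide": [0, 0, 0], "grip": 140}, {"delta_rot": [0, 0, 0], "slide": [0, 0, 0], "grip": 140}, {"delta_rot": [0, 0, 0], "slide": [0, 0, -0.01], "grip": 140}, {"delta_rot": [0, 0, 0], "slide": [0, 0, -0.03], "grip": 140}, {"delta_rot": [0, 0, 0], "slide": [0, 0, -0.06], "grip": 0}, {"delta_rot": [0, 0, 0], "slide": [0, 0, -0.1], "grip": 0}, {"delta_rot": [0, 0, 0], "slide": [0, 0, -0.14], "grip": 0}, {"delta_rot": [0, 0, 0], "slide": [0, 0, -0.18], "grip": 0}, {"delta_rot": [0, 0, 0], "slide": [0, 0, -0.22], "grip": 0}, {"delta_rot": [0, 0, 0], "slide": [0, 0, -0.26], "grip": 0}, {"delta_rot": [0, 0, 0], "slide": [0, 0, -0.29], "grip": 0}, {"delta_rot": [0, 0, 0], "slide": [0, 0, -0.29], "grip": 0}])

```text
time: 9.17
tcp_pos: [0.4797, -0.4111, 0.3203]
orientation: [[-0.975, -0.223, 0.012], [-0.223, 0.975, -0.013], [-0.009, -0.015, -1.0]]
ft_force: [0.0, -0.4, 1.3]
finger_gap: 1.0
gripper_force: 0.0
```

Request:
step_arm(commands=[{"delta_rot": [0, 0, 4], "slide": [-0.008, 0.04, -0.04], "grip": 0}, {"delta_rot": [0, 0, 8], "slide": [-0.016, 0.08, -0.04], "grip": 0}, {"delta_rot": [0, 0, 12], "slide": [-0.023, 0.12, -0.04], "grip": 0}, {"delta_rot": [0, 0, 16], "slide": [-0.03, 0.16, -0.04], "grip": 0}, {"delta_rot": [0, 0, 20], "slide": [-0.038, 0.2, -0.04], "grip": 0}, {"delta_rot": [0, 0, 24], "slide": [-0.046, 0.24, -0.04], "grip": 0}, {"delta_rot": [0, 0, 28], "slide": [-0.053, 0.276, -0.04], "grip": 0}, {"delta_rot": [0, 0, 30], "slide": [-0.053, 0.276, -0.04], "grip": 0}, {"delta_rot": [0, 0, 30], "slide": [-0.053, 0.276, -0.04], "grip": 0}, {"delta_rot": [0, 0, 30], "slide": [-0.053, 0.276, -0.04], "grip": 0}, {"delta_rot": [0, 0, 30], "slide": [-0.053, 0.276, -0.04], "grip": 0}])

```text
time: 10.08
tcp_pos: [0.4673, -0.1283, 0.3494]
orientation: [[-0.956, 0.295, 0.0], [0.295, 0.956, -0.001], [-0.0, -0.001, -1.0]]
ft_force: [0.1, 0.0, -0.3]
finger_gap: 0.998
gripper_force: 0.0
```

```bash
python3 - <<'E'
from h import *
a,m=snap('wrist','w5.png');s,_=snap('scene','s5.png')
m=load('w5.png')
b=proj(m,(.487,-.19,.1));k=proj(m,(.48,-.03,.0715));print(b,k)
def crop(c,h,f):
    u,v=[int(max(0,x-h)) for x in c]; print(u,v); return cv2.resize(a[v:v+2*h,u:u+2*h],(400,400),interpolation=cv2.INTER_CUBIC)
o=np.zeros((600,800,3),np.uint8)
o[:400,:400]=crop(b,50,4);o[:400,400:]=crop(k,50,4)
o[400:600,:320]=s[260:420,200:390][:,:][:160*1].repeat(1,0)[0:1] if 0 else cv2.resize(s[280:405,195:395],(320,200),interpolation=cv2.INTER_CUBIC)
o[400:600,400:667]=cv2.resize(a,(267,200))
cv2.imwrite('pics/v5.png',o[:,:,::-1]);st=env.read_state();print(st['time'],st['tcp_pos'],st['orientation'][:,:2],st['joints'].round(1))
E
```

```text
[239.98348367 211.13803469] [364.39675077 162.68432772]
189 161
314 112
10.1833 [ 0.46732841 -0.1286941   0.34918469] [[-9.55169621e-01  2.96058960e-01]
 [ 2.96059014e-01  9.55169637e-01]
 [ 2.36475946e-04 -2.38235354e-04]] [-25.6  -3.   92.1  -0.   91.  -98.4]
```

View pics/v5.png

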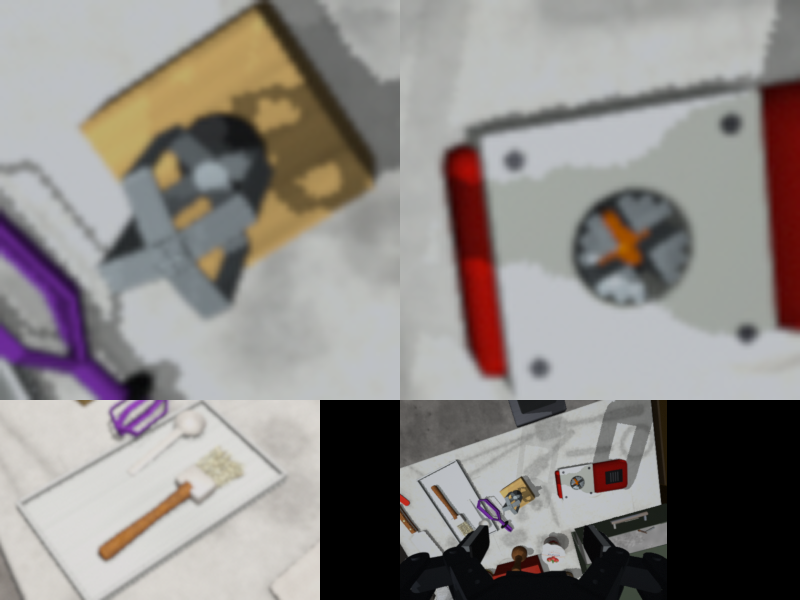

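The brush lies in the tray parallel to the spoon, with its bristles at the bowl's end. The cage cross is centred at (233,222) and the socket at (372,174), with its slot rotated. Next I take close-ups of both.

```bash
python3 - <<'E'
from h import *
m=load('w5.png');ang=lambda v:np.degrees(np.arctan2(v[1],v[0]))
st=env.read_state();C=-m['R'].T@m['t'];T=st['tcp_pos'];off=C-T;O=st['orientation']
f=lambda x,y:(189+x/4,161+y/4)
P=[onz(m,f(*p),.146) for p in((103,278),(245,212),(140,175),(220,308))]
bc=sum(P)/4;print('beater',bc,ang(P[1]-P[0]),ang(P[3]-P[2]),np.linalg.norm(P[1]-P[0]),np.linalg.norm(P[3]-P[2]))
sk=onz(m,(372.25,173.75),.0715);print('socket',sk)
g=lambda x,y:onz(m,(314+(x-400)/4,112+y/4),.0715)
print('head corners',[g(*p)[:2].round(4) for p in((480,135),(762,82),(778,325),(510,392))])
from scipy.optimize import fsolve
for X,z in((sk,.185),(bc,.25)):
  def r(xy):
    c=np.array([*xy,z])+off; mm=dict(m);mm['t']=-m['R']@c; return proj(mm,X)-np.array([280,150])
  xy=fsolve(r,X[:2]); d=np.array([*xy,z])-T; print('tcp',xy,z,'slide',O.T@d)
E
```

```text
beater [ 0.48579646 -0.19058861  0.146     ] 98.38542646812945 10.924404806570672 0.04230690859699902 0.04151971298824836
socket [ 0.49617406 -0.02389512  0.0715    ]
head corners [array([ 0.4493, -0.0604]), array([0.459 , 0.0243]), array([0.5337, 0.0141]), array([ 0.5301, -0.0719])]
tcp [ 0.54173993 -0.0351609 ] 0.185 slide [-0.0434231   0.11140938  0.16414789]
tcp [ 0.53211975 -0.20225565] 0.25 slide [-0.08368873 -0.05105807  0.09917707]
```

Request:
step_arm(commands=[{"delta_rot": [0, 0, 0], "slide": [-0.0434, 0.1114, 0.04], "grip": 0}, {"delta_rot": [0, 0, 0], "slide": [-0.0434, 0.1114, 0.06], "grip": 0}, {"delta_rot": [0, 0, 0], "slide": [-0.0434, 0.1114, 0.1], "grip": 0}, {"delta_rot": [0, 0, 0], "slide": [-0.0434, 0.1114, 0.135], "grip": 0}, {"delta_rot": [0, 0, 0], "slide": [-0.0434, 0.1114, 0.155], "grip": 0}, {"delta_rot": [0, 0, 0], "slide": [-0.0434, 0.1114, 0.164], "grip": 0}, {"delta_rot": [0, 0, 0], "slide": [-0.0434, 0.1114, 0.164], "grip": 0}, {"delta_rot": [0, 0, 0], "slide": [-0.0434, 0.1114, 0.164], "grip": 0}, {"delta_rot": [0, 0, 0], "slide": [-0.0434, 0.1114, 0.164], "grip": 0}])

```text
time: 10.93
tcp_pos: [0.5431, -0.0351, 0.1871]
orientation: [[-0.955, 0.296, 0.003], [0.296, 0.955, -0.001], [-0.003, 0.0, -1.0]]
ft_force: [-0.5, 0.4, 0.9]
finger_gap: 0.995
gripper_force: 0.0
```

```bash
python3 - <<'E'
from h import *
snap('wrist','w6.png');st=env.read_state();print(st['time'],st['tcp_pos'],np.abs(st['qvel']).max())
# back off: slide towards the beater view, tool axes of now
print(st['orientation'].T@(np.array([.5321,-.2023,.25])-st['tcp_pos']))
E
```

```text
10.9833 [ 0.54346595 -0.03506909  0.18778054] 0.8295987551660483
[-0.03890627 -0.16309334 -0.06207648]
```

Request:
step_arm(commands=[{"delta_rot": [0, 0, 0], "slide": [0, 0, -0.035], "grip": 0}, {"delta_rot": [0, 0, 0], "slide": [-0.012, -0.03, -0.065], "grip": 0}, {"delta_rot": [0, 0, 0], "slide": [-0.02, -0.065, -0.065], "grip": 0}, {"delta_rot": [0, 0, 0], "slide": [-0.028, -0.1, -0.065], "grip": 0}, {"delta_rot": [0, 0, 0], "slide": [-0.036, -0.135, -0.065], "grip": 0}, {"delta_rot": [0, 0, 0], "slide": [-0.036, -0.163, -0.065], "grip": 0}, {"delta_rot": [0, 0, 0], "slide": [-0.036, -0.163, -0.065], "grip": 0}, {"delta_rot": [0, 0, 0], "slide": [-0.036, -0.163, -0.065], "grip": 0}, {"delta_rot": [0, 0, 0], "slide": [-0.036, -0.163, -0.065], "grip": 0}])

```text
time: 11.73
tcp_pos: [0.5286, -0.2006, 0.2521]
orientation: [[-0.955, 0.296, 0.003], [0.296, 0.955, -0.001], [-0.003, -0.0, -1.0]]
ft_force: [0.3, 0.4, 0.4]
finger_gap: 1.001
gripper_force: 0.0
```

```bash
python3 - <<'E'
from h import *
snap('wrist','w7.png');st=env.read_state();print(st['time'],st['tcp_pos'],st['orientation'][:,:2],np.abs(st['qvel']).max())
# world-aligned top-down rectifications: columns = +x world, rows = -y ; 4 px/mm(80mm) & 5 px/mm
def rect(f,c,z,half,n=400):
    m=load(f);im=cv2.imread('pics/'+f)
    q=np.array([proj(m,(c[0]+a*half,c[1]+b*half,z)) for a,b in((-1,1),(1,1),(1,-1),(-1,-1))],np.float32)
    H=cv2.getPerspectiveTransform(q,np.array([[0,0],[n,0],[n,n],[0,n]],np.float32))
    return cv2.warpPerspective(im,H,(n,n),flags=cv2.INTER_CUBIC)
a=rect('w6.png',(.496,-.024),.0715,.022);b=rect('w7.png',(.486,-.1905),.146,.035)
o=np.hstack([a,b]);cv2.imwrite('pics/v7.png',o)
E
```

```text
11.7833 [ 0.52856204 -0.19989746  0.25172315] [[-9.55686383e-01  2.94377479e-01]
 [ 2.94376655e-01  9.55689227e-01]
 [-2.43372304e-03  2.07207883e-05]] 0.9109022182284241
```

View pics/v7.png

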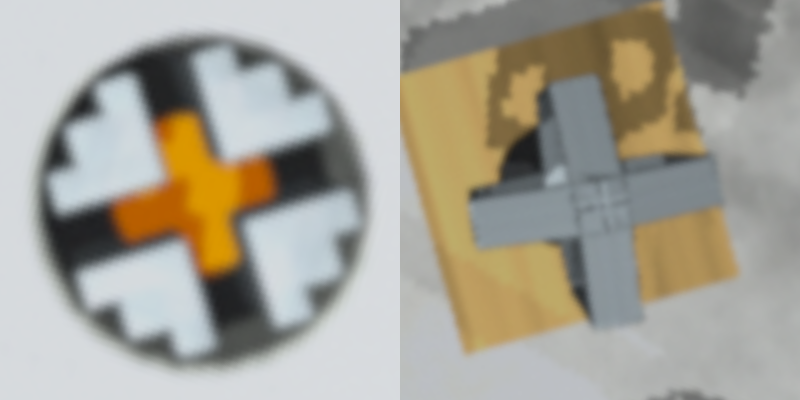

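Left panel, the socket: slot cross centred at (204,200), edges at about 16.5° → yaw ≈ 16.5° at (0.4965,-0.0240). Right panel, the beater: cross arms (472,222)–(718,180) and (574,78)–(618,325) → yaw ≈ 10° at (0.4852,-0.1907), with an arm span of 43.7 mm (44.5 expected).

Request:
step_arm(commands=[{"delta_rot": [0, 0, -6], "slide": [0.02, -0.002, 0.01], "grip": 0}, {"delta_rot": [0, 0, -12], "slide": [0.044, -0.004, 0.015], "grip": 0}, {"delta_rot": [0, 0, -18], "slide": [0.044, -0.004, 0.015], "grip": 0}, {"delta_rot": [0, 0, -24], "slide": [0.044, -0.004, 0.015], "grip": 0}, {"delta_rot": [0, 0, -27], "slide": [0.044, -0.004, 0.015], "grip": 0}, {"delta_rot": [0, 0, -27], "slide": [0.044, -0.004, 0.015], "grip": 0}, {"delta_rot": [0, 0, -27], "slide": [0.044, -0.004, 0.015], "grip": 0}, {"delta_rot": [0, 0, -27], "slide": [0.044, -0.004, 0.015], "grip": 0}, {"delta_rot": [0, 0, -27], "slide": [0.044, -0.004, 0.015], "grip": 0}])

```text
time: 12.53
tcp_pos: [0.4851, -0.1906, 0.2355]
orientation: [[-0.985, -0.171, 0.0], [-0.171, 0.985, -0.0], [-0.0, -0.0, -1.0]]
ft_force: [0.0, -0.3, 0.1]
finger_gap: 1.004
gripper_force: 0.0
```

```bash
cat > go.py <<'E'
from h import *
import sys
st=env.read_state();O=st['orientation']
print(st['time'],st['tcp_pos'].round(4),'yaw',np.degrees(np.arctan2(O[1,1],O[0,1])),np.abs(st['qvel']).max(),st['ft_force'].round(1),'slide',(O.T@(np.array(eval(sys.argv[1]))-st['tcp_pos'])).round(4))
E
python3 go.py .4852,-.1907,.120
```

```text
12.5333 [ 0.4851 -0.1906  0.2355] yaw 99.86782678566472 0.3391043263613339 [ 0.  -0.3  0.1] slide [-1.000e-04 -1.000e-04  1.155e-01]
```

Request:
step_arm(commands=[{"delta_rot": [0, 0, 0], "slide": [0, 0, 0.03], "grip": 0}, {"delta_rot": [0, 0, 0], "slide": [0, 0, 0.06], "grip": 0}, {"delta_rot": [0, 0, 0], "slide": [0, 0, 0.085], "grip": 0}, {"delta_rot": [0, 0, 0], "slide": [0, 0, 0.105], "grip": 0}, {"delta_rot": [0, 0, 0], "slide": [0, 0, 0.1155], "grip": 0}, {"delta_rot": [0, 0, 0], "slide": [0, 0, 0.1155], "grip": 0}, {"delta_rot": [0, 0, 0], "slide": [0, 0, 0.1155], "grip": 60}, {"delta_rot": [0, 0, 0], "slide": [0, 0, 0.1155], "grip": 90}, {"delta_rot": [0, 0, 0], "slide": [0, 0, 0.1155], "grip": 105}, {"delta_rot": [0, 0, 0], "slide": [0, 0, 0.1155], "grip": 115}, {"delta_rot": [0, 0, 0], "slide": [0, 0, 0.1155], "grip": 125}, {"delta_rot": [0, 0, 0], "slide": [0, 0, 0.1155], "grip": 150}, {"delta_rot": [0, 0, 0], "slide": [0, 0, 0.1155], "grip": 255}, {"delta_rot": [0, 0, 0], "slide": [0, 0, 0.1155], "grip": 255}, {"delta_rot": [0, 0, 0], "slide": [0, 0, 0.1155], "grip": 255}, {"delta_rot": [0, 0, 0], "slide": [0, 0, 0.1155], "grip": 255}, {"delta_rot": [0, 0, 0], "slide": [0, 0, 0.1155], "grip": 255}, {"delta_rot": [0, 0, 0], "slide": [0, 0, 0.1155], "grip": 255}], squeeze=60)

```text
time: 14.03
tcp_pos: [0.4858, -0.1917, 0.1215]
orientation: [[-0.985, -0.171, 0.003], [-0.171, 0.985, -0.002], [-0.002, -0.002, -1.0]]
ft_force: [-1.2, 0.6, 6.1]
finger_gap: 0.511
gripper_force: 60.4
```

```bash
python3 go.py .4852,-.1907,.240
```

```text
14.0333 [ 0.4858 -0.1917  0.1215] yaw 99.86373961766469 0.09111194773761896 [-1.2  0.6  6.1] slide [ 0.0002  0.0008 -0.1185]
```

Request:
step_arm(commands=[{"delta_rot": [0, 0, 0], "slide": [0, 0, -0.01], "grip": 255}, {"delta_rot": [0, 0, 0], "slide": [0, 0, -0.03], "grip": 255}, {"delta_rot": [0, 0, 0], "slide": [0, 0, -0.06], "grip": 255}, {"delta_rot": [0, 0, 0], "slide": [0, 0, -0.09], "grip": 255}, {"delta_rot": [0, 0, 0], "slide": [0, 0, -0.1], "grip": 255}, {"delta_rot": [0, 0, -1], "slide": [-0.006, 0.025, -0.1], "grip": 255}, {"delta_rot": [0, 0, -3], "slide": [-0.014, 0.06, -0.1], "grip": 255}, {"delta_rot": [0, 0, -5], "slide": [-0.022, 0.095, -0.1], "grip": 255}, {"delta_rot": [0, 0, -6.6], "slide": [-0.03, 0.13, -0.1], "grip": 255}, {"delta_rot": [0, 0, -6.6], "slide": [-0.037, 0.155, -0.095], "grip": 255}, {"delta_rot": [0, 0, -6.6], "slide": [-0.0396, 0.1634, -0.085], "grip": 255}, {"delta_rot": [0, 0, -6.6], "slide": [-0.0396, 0.1634, -0.08], "grip": 255}, {"delta_rot": [0, 0, -6.6], "slide": [-0.0396, 0.1634, -0.08], "grip": 255}, {"delta_rot": [0, 0, -6.6], "slide": [-0.0396, 0.1634, -0.08], "grip": 255}, {"delta_rot": [0, 0, -6.6], "slide": [-0.0396, 0.1634, -0.08], "grip": 255}, {"delta_rot": [0, 0, -6.6], "slide": [-0.0396, 0.1634, -0.08], "grip": 255}])

```text
time: 15.37
tcp_pos: [0.4961, -0.0246, 0.2001]
orientation: [[-0.96, -0.281, 0.001], [-0.281, 0.96, -0.0], [-0.0, -0.001, -1.0]]
ft_force: [0.8, -0.0, -0.2]
finger_gap: 0.514
gripper_force: 61.9
```

```bash
python3 go.py .4969,-.0239,.185
```

```text
15.3667 [ 0.4961 -0.0246  0.2001] yaw 106.34876734602362 0.17431985718875154 [ 0.8 -0.  -0.2] slide [-0.0009  0.0005  0.0151]
```

Request:
step_arm(commands=[{"delta_rot": [0, 0, 0], "slide": [-0.0009, 0.0005, 0.01], "grip": 255}, {"delta_rot": [0, 0, 0], "slide": [-0.0009, 0.0005, 0.018], "grip": 255}, {"delta_rot": [0, 0, 0], "slide": [-0.0009, 0.0005, 0.018], "grip": 255}, {"delta_rot": [0, 0, 0], "slide": [-0.0009, 0.0005, 0.018], "grip": 255}, {"delta_rot": [0, 0, 0], "slide": [-0.0009, 0.0005, 0.018], "grip": 255}])

```text
time: 15.78
tcp_pos: [0.4964, -0.0226, 0.1815]
orientation: [[-0.959, -0.283, -0.001], [-0.283, 0.959, 0.0], [0.001, 0.0, -1.0]]
ft_force: [-0.8, 0.2, -1.0]
finger_gap: 0.512
gripper_force: 61.9
```

```bash
python3 go.py .4969,-.0239,.172
python3 - <<'E'
from h import *
a,_=snap('wrist','w8.png');d,_=snap('side','d8.png');s,_=snap('scene','s8.png')
E
```

```text
15.7833 [ 0.4964 -0.0226  0.1815] yaw 106.45888724743106 0.7086318529337959 [-0.8  0.2 -1. ] slide [-0.0001 -0.0014  0.0095]
```

Request:
step_arm(commands=[{"delta_rot": [0, 0, 0], "slide": [0, -0.0008, 0], "grip": 255}, {"delta_rot": [0, 0, 0], "slide": [0, -0.0008, 0], "grip": 255}, {"delta_rot": [0, 0, 0], "slide": [0, -0.0008, 0], "grip": 255}, {"delta_rot": [0, 0, 0], "slide": [0, -0.0008, 0], "grip": 255}, {"delta_rot": [0, 0, 0], "slide": [0, -0.0008, 0], "grip": 255}])

```text
time: 16.35
tcp_pos: [0.4968, -0.0233, 0.1818]
orientation: [[-0.959, -0.283, 0.0], [-0.283, 0.959, -0.0], [-0.0, -0.0, -1.0]]
ft_force: [-0.3, -0.1, -1.5]
finger_gap: 0.509
gripper_force: 61.9
```

```bash
python3 go.py .4969,-.0239,.172
```

```text
16.35 [ 0.4968 -0.0233  0.1818] yaw 106.46486864395378 0.13011252926576325 [-0.3 -0.1 -1.5] slide [ 0.     -0.0006  0.0098]
```

Now down in small steps (stem tip ≈ 3 mm above the socket).

Request:
step_arm(commands=[{"delta_rot": [0, 0, 0], "slide": [0, -0.0005, 0.002], "grip": 255}, {"delta_rot": [0, 0, 0], "slide": [0, -0.0005, 0.004], "grip": 255}, {"delta_rot": [0, 0, 0], "slide": [0, -0.0005, 0.006], "grip": 255}, {"delta_rot": [0, 0, 0], "slide": [0, -0.0005, 0.008], "grip": 255}, {"delta_rot": [0, 0, 0], "slide": [0, -0.0005, 0.008], "grip": 255}, {"delta_rot": [0, 0, 0], "slide": [0, -0.0005, 0.008], "grip": 255}])

```text
time: 16.85
tcp_pos: [0.4967, -0.0237, 0.1735]
orientation: [[-0.959, -0.283, -0.001], [-0.283, 0.959, 0.0], [0.001, 0.0, -1.0]]
ft_force: [-0.3, -0.5, -0.3]
finger_gap: 0.509
gripper_force: 61.9
```

```bash
python3 go.py .4969,-.0239,.172
```

```text
16.85 [ 0.4967 -0.0237  0.1735] yaw 106.46399996460772 0.2907854377113904 [-0.3 -0.5 -0.3] slide [-0.0002 -0.0002  0.0015]
```

Request:
step_arm(commands=[{"delta_rot": [0, 0, 0], "slide": [0, 0, 0.002], "grip": 255}, {"delta_rot": [0, 0, 0], "slide": [0, 0, 0.004], "grip": 255}, {"delta_rot": [0, 0, 0], "slide": [0, 0, 0.006], "grip": 255}, {"delta_rot": [0, 0, 0], "slide": [0, 0, 0.008], "grip": 255}, {"delta_rot": [0, 0, 0], "slide": [0, 0, 0.008], "grip": 255}, {"delta_rot": [0, 0, 0], "slide": [0, 0, 0.008], "grip": 255}])

```text
time: 17.35
tcp_pos: [0.4967, -0.0238, 0.1655]
orientation: [[-0.959, -0.283, -0.001], [-0.283, 0.959, 0.0], [0.0, 0.0, -1.0]]
ft_force: [0.5, -0.4, -0.8]
finger_gap: 0.513
gripper_force: 61.9
```

```bash
python3 go.py .4969,-.0239,.150; python3 -c "
from h import *
print(env.read_state()['wrist_torque'])"
```

```text
17.35 [ 0.4967 -0.0238  0.1655] yaw 106.4615364875389 0.2902800897476569 [ 0.5 -0.4 -0.8] slide [-0.0001 -0.0002  0.0155]
[ 0.00769298 -0.03102205  0.00977315]
```

Request:
step_arm(commands=[{"delta_rot": [0, 0, 0], "slide": [0, 0, 0.002], "grip": 255}, {"delta_rot": [0, 0, 0], "slide": [0, 0, 0.004], "grip": 255}, {"delta_rot": [0, 0, 0], "slide": [0, 0, 0.006], "grip": 255}, {"delta_rot": [0, 0, 0], "slide": [0, 0, 0.008], "grip": 255}, {"delta_rot": [0, 0, 0], "slide": [0, 0, 0.01], "grip": 255}, {"delta_rot": [0, 0, 0], "slide": [0, 0, 0.012], "grip": 255}, {"delta_rot": [0, 0, 0], "slide": [0, 0, 0.012], "grip": 255}, {"delta_rot": [0, 0, 0], "slide": [0, 0, 0.012], "grip": 255}], squeeze=100)

```text
time: 18.02
tcp_pos: [0.4973, -0.0238, 0.1548]
orientation: [[-0.959, -0.283, 0.001], [-0.283, 0.959, -0.0], [-0.001, -0.0, -1.0]]
ft_force: [-1.7, -0.2, 6.7]
finger_gap: 0.504
gripper_force: 101.5
```

```bash
python3 go.py .4969,-.0239,.148
```

```text
18.0167 [ 0.4973 -0.0238  0.1548] yaw 106.46359081001482 0.15720762500980745 [-1.7 -0.2  6.7] slide [0.0005 0.     0.0068]
```

Ejector contact at about 7 N, as expected. I continue to flush.

Request:
step_arm(commands=[{"delta_rot": [0, 0, 0], "slide": [0, 0, 0.002], "grip": 255}, {"delta_rot": [0, 0, 0], "slide": [0, 0, 0.004], "grip": 255}, {"delta_rot": [0, 0, 0], "slide": [0, 0, 0.0055], "grip": 255}, {"delta_rot": [0, 0, 0], "slide": [0, 0, 0.007], "grip": 255}, {"delta_rot": [0, 0, 0], "slide": [0, 0, 0.007], "grip": 255}, {"delta_rot": [0, 0, 0], "slide": [0, 0, 0.007], "grip": 255}, {"delta_rot": [0, 0, 0], "slide": [0, 0, 0.007], "grip": 255}])

```text
time: 18.6
tcp_pos: [0.4975, -0.0238, 0.1483]
orientation: [[-0.959, -0.284, 0.001], [-0.284, 0.959, -0.0], [-0.001, -0.0, -1.0]]
ft_force: [-2.7, -0.0, 8.0]
finger_gap: 0.502
gripper_force: 102.2
```

```bash
python3 go.py .4969,-.0239,.148
```

```text
18.6 [ 0.4975 -0.0238  0.1483] yaw 106.46947280546442 0.11841997664040613 [-2.7 -0.   8. ] slide [0.0006 0.0001 0.0003]
```

Request:
step_arm(commands=[{"delta_rot": [0, 0, 0], "slide": [0, 0, 0.001], "grip": 255}, {"delta_rot": [0, 0, 0], "slide": [0, 0, 0.0015], "grip": 255}, {"delta_rot": [0, 0, 0], "slide": [0, 0, 0.0015], "grip": 255}, {"delta_rot": [0, 0, 0], "slide": [0, 0, 0.0015], "grip": 255}])

```text
time: 18.93
tcp_pos: [0.4977, -0.0238, 0.1481]
orientation: [[-0.959, -0.284, 0.001], [-0.284, 0.959, -0.0], [-0.001, -0.001, -1.0]]
ft_force: [-5.3, 1.2, 14.4]
finger_gap: 0.507
gripper_force: 102.8
```

```bash
python3 go.py .4969,-.0239,.146
```

```text
18.9333 [ 0.4977 -0.0238  0.1481] yaw 106.47356094088425 0.055262487262739475 [-5.3  1.2 14.4] slide [0.0008 0.0001 0.0021]
```

Movement stopped at 0.148 while the force rose, so the collar is seated. I add a little preload and check the picture.

Request:
step_arm(commands=[{"delta_rot": [0, 0, 0], "slide": [-0.0003, 0, 0.001], "grip": 255}, {"delta_rot": [0, 0, 0], "slide": [-0.0003, 0, 0.001], "grip": 255}, {"delta_rot": [0, 0, 0], "slide": [-0.0003, 0, 0.001], "grip": 255}, {"delta_rot": [0, 0, 0], "slide": [-0.0003, 0, 0.001], "grip": 255}, {"delta_rot": [0, 0, 0], "slide": [-0.0003, 0, 0.001], "grip": 255}])

```text
time: 19.35
tcp_pos: [0.498, -0.0237, 0.1481]
orientation: [[-0.959, -0.284, 0.001], [-0.284, 0.959, -0.0], [-0.001, -0.001, -1.0]]
ft_force: [-7.4, 1.4, 20.7]
finger_gap: 0.503
gripper_force: 103.4
```

```bash
python3 go.py .4969,-.0239,.146; python3 - <<'E'
from h import *
d,_=snap('side','d9.png');a,_=snap('wrist','w9.png')
o=np.zeros((600,800,3),np.uint8)
m=load('d9.png');print(proj(m,(.497,-.024,.0735)))
u,v=proj(m,(.497,-.024,.09)).astype(int)
o[:400,:400]=cv2.resize(d[v-40:v+40,u-40:u+40],(400,400),interpolation=cv2.INTER_CUBIC)
o[:300,400:]=cv2.resize(a,(400,300)); o[300:,400:]=cv2.resize(d,(400,300))
cv2.imwrite('pics/v9.png',o[:,:,::-1])
E
```

```text
19.35 [ 0.498  -0.0237  0.1481] yaw 106.4797756602265 0.1825091695908389 [-7.4  1.4 20.7] slide [0.0011 0.0001 0.0021]
[241.04517792 198.25001711]
```

View pics/v9.png

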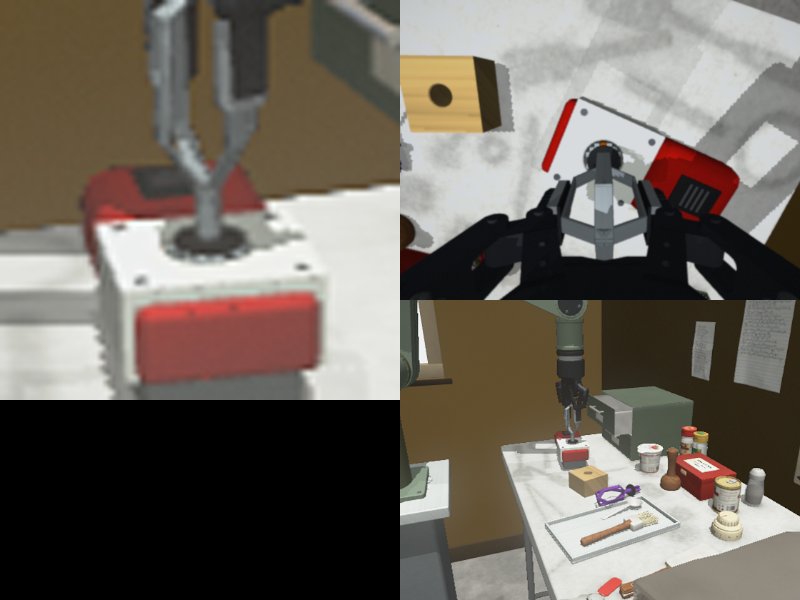

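The collar sits flush on the socket (crop at (207,240)), the rest is empty, and the brush, spoon, tamper and pot are in place. I relax the small side load and then hand in.

Request:
step_arm(commands=[{"delta_rot": [0, 0, 0], "slide": [0.0004, 0, 0], "grip": 255}, {"delta_rot": [0, 0, 0], "slide": [0.0008, 0, 0], "grip": 255}, {"delta_rot": [0, 0, 0], "slide": [0.0008, 0, 0], "grip": 255}, {"delta_rot": [0, 0, 0], "slide": [0.0008, 0, 0], "grip": 255}, {"delta_rot": [0, 0, 0], "slide": [0.0008, 0, 0], "grip": 255}, {"delta_rot": [0, 0, 0], "slide": [0.0008, 0, 0], "grip": 255}])

```text
time: 19.95
tcp_pos: [0.4977, -0.0238, 0.148]
orientation: [[-0.959, -0.284, 0.003], [-0.284, 0.959, 0.0], [-0.002, -0.001, -1.0]]
ft_force: [-6.4, 2.5, 19.9]
finger_gap: 0.503
gripper_force: 103.3
```

Steady at 20 N down, so I hand it in.

```bash
python3 -c "
from plant import env
print(env.close_job())"
```

```text
the job is handed in; nothing more can be done
None
```

The job is handed in at about 20 s: the brush lies in the tray parallel to the spoon, bristles at the bowl end, and the beater is held collar-flush in the socket at about 20 N; the purple look-alike tipped over early on, before the gripper had touched anything.

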